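Open the guard gate of the bench grinder

ROBOT

A 6-joint arm with a two-finger parallel gripper is mounted at the origin on the work surface. World frame = base frame: x ahead of the robot, y to its left, z up, the work surface at z = 0. Lengths are in m, angles in rad, forces in N, time in s.
With the tool pointing down it reaches from about 0.35 to 0.875 m from the base axis. Payload 4.2 kg.
Tool frame: the origin (TCP) lies between the finger pads; the fingertips stand 17 mm ahead of it and the grasp point (between the pads) lies 2 mm behind it; z points along the fingers, y is the line along which they close (so a half turn about z gives the same grasp; the last joint's range is limited). The gripper opens to 87 mm and grips with 3 to 60 N. Pads are 19 mm wide; open, the fingers measure 117 mm over their backs; the gripper's body (75 mm by 190 mm) begins 51 mm behind the grasp point.
Start: joints at [-0.861, 0.385, 0.008, 0, -1.194, -0.259], TCP at [0.272, -0.563, 0.24] pointing down, gripper open.
Joint ranges: [-3.14, 3.14], [-1.21, 2.06], [-1.07, 1.41], [-3.16, 2.05], [-2.99, -0.16], [-3.1, 3.1]. Speed limits (rad/s): [2.79, 2.79, 3.14, 3.14, 3.14, 3.14].

INTERFACE

Orientations are given as a unit quaternion [w, x, y, z].
In Python, from bench import manip gives the robot as it stands.
- The arm moves only by the tool play_rows, never from a script. Its argument "increments" is a list of rows, each a list of 6 numbers: the shift along the tool's x, y, z as a fraction of full scale, then the turn, a rotation vector about the tool's x, y, z as a fraction of full scale. In form: [[tx, ty, tz, wx, wy, wz], ...]. A call has exactly 5 rows; each row shifts and turns the commanded pose from where the row before left it, along the tool's axes as they then stand; what a row does not reach is not made up. Full scale, the value 1, is 800 mm for a shift and pi rad for a turn. A row lasts 1/8 s, in which the tool goes at most 62.5 mm and 10.7 degrees, less where a joint would pass 70% of its speed; a pose out of reach is approached as far as the arm can. A call with a number of a shift or a turn outside -1 to 1 is refused whole. A call with a gripper value outside its range is refused whole. "gripper" is the opening, from 0 (shut) to 1 (fully open), set as the call begins (left out, the last holds). The fingers move at their own pace and stop on an object; the grip force is fixed at half the most. Time passes only in rows, so rows that do not move let the fingers close, or fill a call up. It gives the time, the measured TCP pose, the force, the opening and the grip force at its end, in the units of the state.
- manip.state(): the state, without advancing time (a new reading comes with each control period).
- manip.grab_frame(name): name is "scene" or "side" or "wrist"; returns a dict with "image" (480x640x3 uint8, red, green, blue), "intrinsics" (3x3 intrinsics, pixels), "cam_to_world" (4x4, takes a point from camera to world coordinates). Camera axes: x right, y up, looking along -z (the intrinsics and any distortion apply to the point x, -y, -z); pixel columns grow to the right and rows downward; lengths in m; the calibration is good to about 2 mm. The wrist camera is an equidistant fisheye: a pixel r from the principal point sees the ray r / f radians off the axis. A picture is of the moment at which its call begins. There is no depth.
- manip.close_job(): hands the job in; it is judged then, once.
Trained networks look in the newest picture that a camera, given by its name, has taken for a name from the list of things; names that differ only in an ending like _2 or _b are one class to them, and where a whole thing is asked for, a point or a joint stands for the part that bears it (a point fixed in the world has none). Each returns a list of dicts, best first, with "score" (0 to 1); they miss things now and then, are a little off and sometimes report something else, mostly with a low value. They report only what shows in the picture. A call takes as long as a camera call.
- manip.find_in(camera, thing): "rect" ([left, top, right, bottom] in pixels, round what is visible of it).
- manip.silhouettes(camera, thing): "pixels" (480x640 bool, what is visible of it) and "rect" ([left, top, right, bottom] in pixels, round what is visible of it).
- manip.landmark_of(camera, thing): "position" ([row, column] in pixels: a listed point, or the origin of a listed thing).
The state is a dict: "t": time; "qpos": joint angles; "dq": joint speeds; "joint_torque": joint torques, N m; "tcp_pos": TCP position; "eef_rot": TCP orientation; "wrist_force": force on the tool from outside, world axes, zero at the start; "torque": the same for the moment, N m; "grip_width": finger opening in m; "grip_force": force on a finger pad.
Only numpy, scipy, OpenCV 4.12 (cv2) and the standard library are available. Lean on these libraries where they do the work, as an engineer would, in place of code of your own. Each camera call takes 0.05 s, during which the arm holds its last target. There are 200 camera calls.

TASK

The bench grinder is about to be used. By its upright knob, lift the latch bar of the grinder's guard gate out of its catch, swing that gate open towards the robot to at least 45 degrees, then let go so that the gate stays open and the bar is back down level on it. Leave the gate and latch of the disc sander's guard shut.

Things in the scene. Friction and masses are not known exactly. Their poses are not given: they have to be found in the camera images.
- grinder_knob (a point): Centre of the upright round steel knob (22 mm wide, 40 mm tall) on the latch bar of the guard round the small blue grinder (two wheels). Gate shut: 184 mm above the bench; z up, x through the gate to the machine, y along it to its hinges; axes turn with gate and bar. All else within 100 mm is 33 mm or more lower. From here, bar down, the vertical hinge line is at x +16, y +190 mm.
- grinder_latch (a joint): Latch bar angle, rad. 0 = down (catch or stop); grows as the knob is lifted, to 0.5; free of the catch above 0.11 (knob 16 mm up); at 0.2 the knob is 28 mm up and 12 mm nearer the hinges. Pivot: a level pin along the knob's x, from the knob (bar down) at y +145, z -44 mm. The catch is open-topped, 56 mm beyond the knob at y-. Bar 0.16 to 0.28 kg, drops by its weight.
- grinder_gate (a joint): Angle of the grinder's guard gate, rad. 0 = shut; grows as the knob side swings towards the robot about the vertical hinge line (on the left as the robot faces the gate), up to 1.5. With the bar in its catch it moves only about 0.02. It takes about 1 N at the knob and stays where it is left. Gate 222 mm wide, top 145 mm above the bench; guard 284 x 225 mm, grey, open-topped.
- sander_knob (a point): Centre of the same knob on an equal guard round the small blue disc sander (a single upright disc facing the gate, a small table before it); axes and sizes as for the grinder's knob. To be left alone. The two guards stand side by side, either one on the left.

How it is judged:
On the way, in this order (a step that is already met when the one before it is completed fails the run):
1. the grinder's latch bar is lifted clear of its catch with the gate still shut (value of joint grinder_latch above 0.1 rad and value of joint grinder_gate below 0.08 rad), for 0.05 s.
2. the grinder's gate is swung open by about 45 degrees (value of joint grinder_gate above 0.75 rad), for 0.2 s.
At the end, for the whole second after the job is handed in: The grinder's gate stands open by at least 0.75 rad (43 degrees) and is at rest, its latch bar is back down (below 0.06 rad), and the sander's knob is within 15 mm of where it was (value of joint grinder_gate above 0.75 rad and velocity of joint grinder_gate between -0.05 and 0.05 rad/s and value of joint grinder_latch below 0.06 rad and distance of sander_knob from where it was at the start of the episode below 0.015 m); the robot touches nothing.
It fails at once if the sander's gate or latch is opened or lifted (its knob moves more than 15 mm) (distance of sander_knob from where it was at the start of the episode above 0.015 m).
It also fails if it takes over 38 s, if anything falls off the work surface, if the arm or the gripper's body presses on something with over 40 N, if the wrist force passes 120 N, or if a joint passes its speed limit or range.

## Working session

There is one attempt and no reset: what is moved stays moved. The work goes in short steps, Python scripts to look and compute and a tool call to move; the robot and the scene stay as the last step left them, time stands still between calls to the robot, and variables do not carry over. Pictures are saved under pics/ and viewed, at most 10 in all, crops included, and the job is handed in when it is done.

Besides the shell and the picture viewer there is one more tool, called after "Call:" as a command line: name --pt "numbers of a row" for each row, then --argument value for the rest. play_rows: Moves the arm, as the interface text tells. Shift numbers are shares of 800 mm and turn numbers shares of pi rad, none past 1 either way. Its arguments: {"type":"object","properties":{"increments":{"type":"array"},"gripper":{"type":"number"}},"required":["increments"]}

```bash
mkdir -p pics
cat > h.py <<'E'
from bench import manip
import numpy as np, cv2
def ray(f,rc,fish=False):
    K=f["intrinsics"];T=f["cam_to_world"]
    x=(rc[1]-K[0,2])/K[0,0];y=(rc[0]-K[1,2])/K[1,1]
    if fish:
        r=np.hypot(x,y);s=np.sin(r)/max(r,1e-9);d=np.array([x*s,-y*s,-np.cos(r)])
    else: d=np.array([x,-y,-1.])
    d=T[:3,:3]@d
    return T[:3,3],d/np.linalg.norm(d)
def atz(o,d,z): return o+d*(z-o[2])/d[2]
E
python3 - <<'E'
from h import *
for c in ["scene","side","wrist"]:
    f=manip.grab_frame(c);f={k:np.array(v) for k,v in f.items()}
    im=f["image"][:,:,::-1].copy()
    for n in ["grinder_knob","sander_knob"]:
        for l in manip.landmark_of(c,n)[:3]:
            o,d=ray(f,l["position"],c=="wrist")
            print(c,n,np.round(l["position"]),round(l["score"],2),atz(o,d,.184).round(3))
    cv2.imwrite(f"pics/{c}.png",im)
s=manip.state();print(s)
E
```

```text
scene grinder_knob [176. 360.] 0.93 [0.544 0.15  0.184]
scene sander_knob [319. 202.] 0.62 [ 0.568 -0.273  0.184]
side grinder_knob [264. 326.] 0.92 [0.545 0.148 0.184]
side sander_knob [124. 324.] 0.71 [ 0.565 -0.287  0.184]
{'t': 0.45, 'qpos': array([-8.61418800e-01,  3.84776222e-01,  7.79291019e-03, -6.97481896e-05,
       -1.19401407e+00, -2.58601585e-01]), 'dq': array([ 0.00207406, -0.00234399, -0.0006219 ,  0.0002636 ,  0.00048519,
        0.0002596 ]), 'joint_torque': array([ 7.64381753e-06, -3.90010822e+01,  1.87392318e+01,  4.21957120e+00,
        1.46406467e-02, -5.11511746e-05]), 'tcp_pos': array([ 0.27228645, -0.56248839,  0.23945167]), 'eef_rot': array([-1.80744338e-05, -2.23472026e-01,  9.74710338e-01,  1.04069483e-04]), 'wrist_force': array([ 0.87911239, -0.65699047, -0.22861897]), 'torque': array([-0.02895568,  0.03182964, -0.00309294]), 'grip_force': 0.0, 'grip_width': 0.08672599694679681}
```

View pics/scene.png

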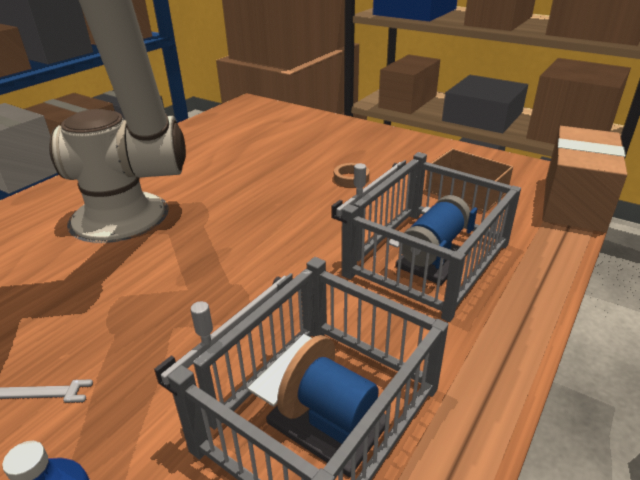

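View pics/side.png

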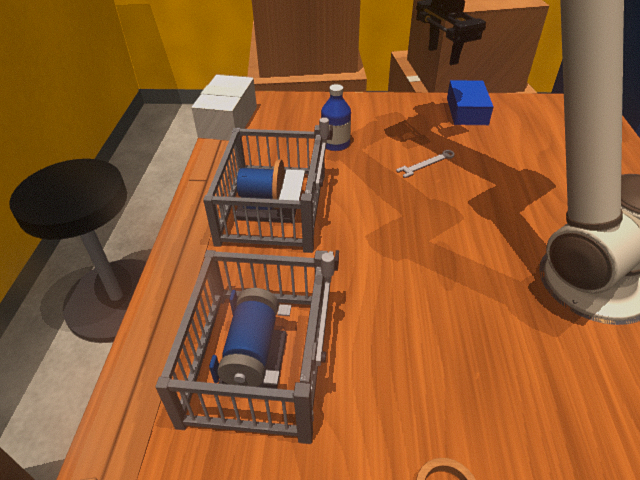

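The grinder is the guard on the left (y+). Its knob shows at scene (col 360, row 176) and side (col 327, row 264), which agrees with the network. The sander's knob is at scene (202, 319) and side (324, 124). Next I need the guard's yaw.

Run:
```python
from h import *
F={}
pts={"scene":dict(hinge=(160,420),backh=(187,514),backc=(256,456),catch=(214,348)),"side":dict(hinge=(392,303),catch=(258,327),backc=(258,212),backh=(386,172))}
P={"scene":(176,360),"side":(264,326)}
R=[]
for c in P:
    f=F[c]=manip.grab_frame(c)
    w={k:atz(*ray(f,v),.15)[:2] for k,v in pts[c].items()}
    print(c,{k:v.round(3) for k,v in w.items()})
    for a,b,off in(("catch","hinge",90),("backc","backh",90),("catch","backc",0),("hinge","backh",0)):
        d=w[b]-w[a];print(a,b,np.linalg.norm(d).round(3),"yaw",round(np.degrees(np.arctan2(d[1],d[0]))-off,1))
    l=manip.landmark_of(c,"grinder_knob")[0]["position"];R.append(ray(f,l))
A=sum(np.eye(3)-np.outer(d,d) for o,d in R);b=sum((np.eye(3)-np.outer(d,d))@o for o,d in R)
print(np.linalg.solve(A,b))
```

```text
scene {'hinge': array([0.582, 0.331]), 'backh': array([0.777, 0.318]), 'backc': array([0.766, 0.057]), 'catch': array([0.565, 0.073])}
catch hinge 0.258 yaw -3.7
backc backh 0.261 yaw -2.4
catch backc 0.201 yaw -4.7
hinge backh 0.196 yaw -3.8
side {'hinge': array([0.568, 0.359]), 'catch': array([0.545, 0.101]), 'backc': array([0.747, 0.109]), 'backh': array([0.752, 0.358])}
catch hinge 0.259 yaw -5.1
backc backh 0.249 yaw -1.1
catch backc 0.203 yaw 2.2
hinge backh 0.184 yaw -0.2
[0.54294627 0.14937217 0.189807  ]
```

```bash
cat > plan.py <<'E'
from h import *
from scipy.spatial.transform import Rotation as R
def Rdown(a):  # a: world angle of tool y, deg, tool z down
    y=np.array([np.cos(np.radians(a)),np.sin(np.radians(a)),0]);z=np.array([0,0,-1.])
    return R.from_matrix(np.c_[np.cross(y,z),y,z])
def rows(poses,p=None,r=None):
    s=manip.state()
    if p is None:
        p=np.array(s["tcp_pos"]);q=s["eef_rot"];r=R.from_quat([q[1],q[2],q[3],q[0]])
    out=[]
    for P,a in poses:
        t=np.round(r.inv().apply(np.array(P)-p)/.8,3);w=np.round((r.inv()*Rdown(a)).as_rotvec()/np.pi,3)
        out.append([*t,*w]);p=p+r.apply(t*.8);r=r*R.from_rotvec(w*np.pi)
    for i in range(0,len(out),5): print("["+",".join("["+",".join(f"{v+0:g}" for v in o)+"]" for o in out[i:i+5])+"]")
    return p,r
def lerp(A,a,B,b,n): return [(np.array(A)+(np.array(B)-A)*k/n,a+(b-a)*k/n) for k in range(1,n+1)]
def info():
    s=manip.state();q=s["eef_rot"];y=R.from_quat([q[1],q[2],q[3],q[0]]).as_matrix()
    print(s["t"],np.round(s["tcp_pos"],4),"yaw",np.degrees(np.arctan2(y[1,1],y[0,1])).round(2),"zax",y[:,2].round(3),"F",np.round(s["wrist_force"],1),"w",round(s["grip_width"],4),"gf",s["grip_force"])
E
python3 - <<'E'
from plan import *
s=manip.state()
rows(lerp(s["tcp_pos"],115.8,[.40,-.25,.31],146,7)+lerp([.40,-.25,.31],146,[.520,.149,.29],177,8))
E
```

```text
[[-0.045,0.04,-0.013,0,0,-0.024],[-0.048,0.037,-0.012,0,0,-0.024],[-0.05,0.033,-0.013,0,0,-0.024],[-0.053,0.029,-0.012,0,0,-0.024],[-0.055,0.026,-0.013,0,0,-0.024]]
[[-0.056,0.021,-0.012,0,0,-0.024],[-0.058,0.016,-0.013,0,0,-0.024],[-0.062,0.02,0.003,0,0,-0.021],[-0.063,0.015,0.003,0,0,-0.022],[-0.065,0.01,0.003,0,0,-0.021]]
[[-0.064,0.007,0.003,0,0,-0.022],[-0.066,0.002,0.004,0,0,-0.021],[-0.065,-0.003,0.003,0,0,-0.022],[-0.064,-0.006,0.003,0,0,-0.021],[-0.064,-0.012,0.003,0,0,-0.022]]
```

Call:
play_rows --pt "-0.045 0.04 -0.013 0 0 -0.024" --pt "-0.048 0.037 -0.012 0 0 -0.024" --pt "-0.05 0.033 -0.013 0 0 -0.024" --pt "-0.053 0.029 -0.012 0 0 -0.024" --pt "-0.055 0.026 -0.013 0 0 -0.024" --gripper 1

```text
t: 1.27
tcp_pos: [0.364, -0.3374, 0.2904]
eef_rot: [0.0, -0.403, 0.915, -0.0]
wrist_force: [0.7, 0.8, -0.3]
grip_width: 0.0869
grip_force: 0.0
```

Call:
play_rows --pt "-0.056 0.021 -0.012 0 0 -0.024" --pt "-0.058 0.016 -0.013 0 0 -0.024" --pt "-0.062 0.02 0.003 0 0 -0.021" --pt "-0.063 0.015 0.003 0 0 -0.022" --pt "-0.065 0.01 0.003 0 0 -0.021"

```text
t: 1.9
tcp_pos: [0.4455, -0.0986, 0.3031]
eef_rot: [0.001, -0.557, 0.83, -0.0]
wrist_force: [0.7, 0.2, 0.5]
grip_width: 0.0872
grip_force: 0.0
```

Call:
play_rows --pt "-0.064 0.007 0.003 0 0 -0.022" --pt "-0.066 0.002 0.004 0 0 -0.021" --pt "-0.065 -0.003 0.003 0 0 -0.022" --pt "-0.064 -0.006 0.003 0 0 -0.021" --pt "-0.064 -0.012 0.003 0 0 -0.022"

```text
t: 2.52
tcp_pos: [0.5205, 0.1503, 0.2902]
eef_rot: [0.0, -0.689, 0.724, -0.0]
wrist_force: [1.0, 0.2, -0.3]
grip_width: 0.0866
grip_force: 0.0
```

Run:
```python
from plan import *
info()
f=manip.grab_frame("wrist")
cv2.imwrite("pics/w1.png",f["image"][:,:,::-1])
for l in manip.landmark_of("wrist","grinder_knob")[:2]:
    o,d=ray(f,l["position"],True);print(np.round(l["position"]),l["score"],atz(o,d,.184))
info()
```

```text
2.525 [0.5205 0.1503 0.2902] yaw 177.18 zax [ 0.001  0.    -1.   ] F [ 1.   0.2 -0.3] w 0.0866 gf 0.0
[243. 288.] 0.9 [0.54231749 0.14857796 0.184     ]
2.625 [0.5213 0.1525 0.2889] yaw 177.32 zax [-0.  0. -1.] F [-0.5 -0.6 -0.2] w 0.0869 gf 0.0
```

View pics/w1.png

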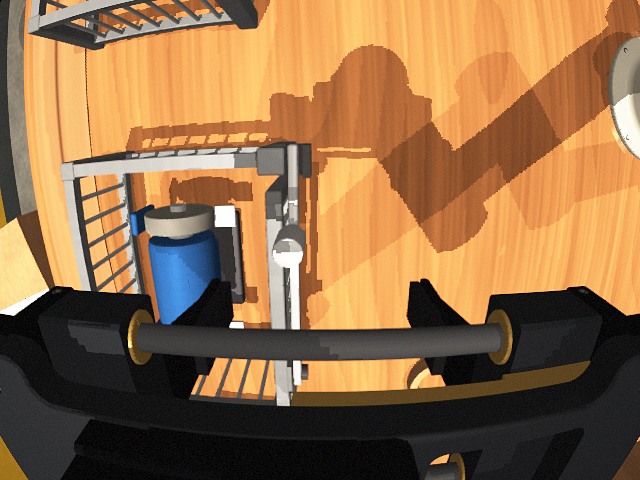

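The wrist view shows the grinder's knob at about (288, 248), where the network has it. The bar runs almost straight down the image, so the tool is aligned with the gate. Descending.

Run:
```python
from plan import *
f=manip.grab_frame("wrist")
a=atz(*ray(f,(160,293),True),.14);b=atz(*ray(f,(395,285),True),.14);d=b-a
print(a,b,"yaw",np.degrees(np.arctan2(d[1],d[0]))-90)
s=manip.state();p0=s["tcp_pos"]
rows(lerp(p0,177.2,[.543,.149,.25],177,2)+lerp([.543,.149,.25],177,[.543,.149,.185],177,3))
```

```text
[0.53864949 0.09544742 0.14      ] [0.56396977 0.32660049 0.14      ] yaw -6.251199564558334
[[0,-0.014,0.024,0,0,0.001],[0.001,-0.014,0.025,0,0,0],[0,0,0.027,0,0,0],[0,0,0.027,0,0,0],[0,0,0.027,0,0,0]]
```

Call:
play_rows --pt "0 -0.014 0.024 0 0 0.004" --pt "0.001 -0.014 0.025 0 0 0.004" --pt "0 0 0.027 0 0 0" --pt "0 0 0.027 0 0 0" --pt "0 0 0.027 0 0 0"

```text
t: 3.3
tcp_pos: [0.5424, 0.1453, 0.1857]
eef_rot: [0.0, -0.679, 0.734, -0.0]
wrist_force: [0.3, 0.3, -0.1]
grip_width: 0.0869
grip_force: 0.0
```

Run:
```python
from plan import *
info()
f=manip.grab_frame("wrist")
cv2.imwrite("pics/w2.png",f["image"][:,:,::-1])
for l in manip.landmark_of("wrist","grinder_knob")[:2]:
    o,d=ray(f,l["position"],True);print(np.round(l["position"]),l["score"],atz(o,d,.184))
f=manip.grab_frame("side");l=manip.landmark_of("side","grinder_knob")[0];print(atz(*ray(f,l["position"]),.184),l["position"])
cv2.imwrite("pics/s2.png",cv2.resize(f["image"][180:340,230:430,::-1],None,fx=3,fy=3))
```

```text
3.3 [0.5424 0.1453 0.1857] yaw 175.5 zax [ 0.  0. -1.] F [ 0.3  0.3 -0.1] w 0.0869 gf 0.0
[322. 320.] 0.71 [0.54155909 0.14936252 0.184     ]
[0.54538021 0.14993959 0.184     ] [265.2, 325.3]
```

View pics/w2.png

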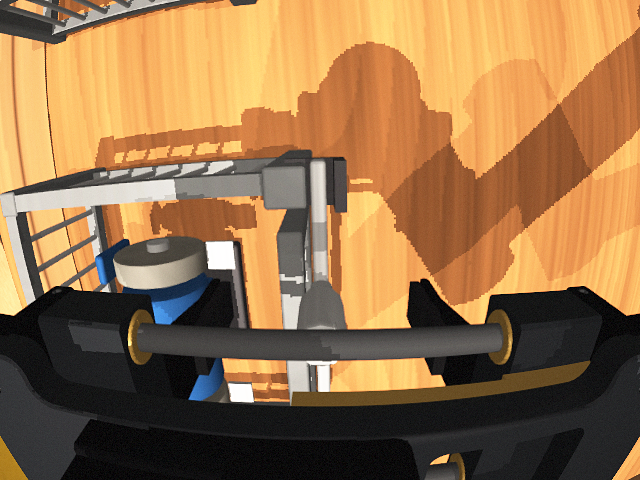

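View pics/s2.png

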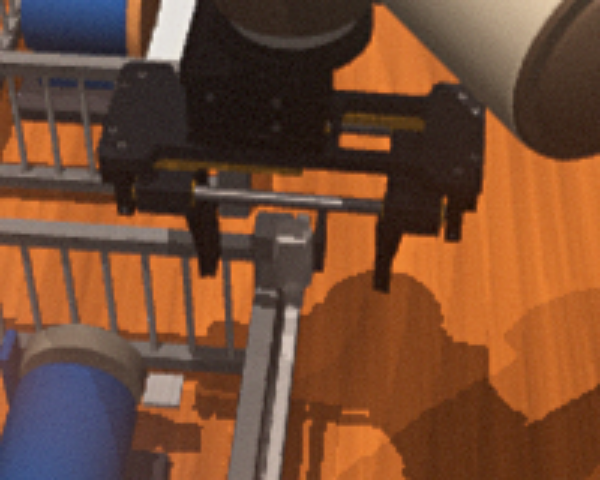

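The knob stands centred between the open fingers: wrist view (320, 310), side crop (292, 250). I'll shift 4 mm towards the hinges and close.

Call:
play_rows --pt "-0.005 0 0 0 0 0" --pt "0 0 0 0 0 0" --pt "0 0 0 0 0 0" --pt "0 0 0 0 0 0" --pt "0 0 0 0 0 0" --gripper 0

```text
t: 4.12
tcp_pos: [0.5429, 0.1505, 0.186]
eef_rot: [-0.0, -0.679, 0.734, 0.0]
wrist_force: [-1.1, -0.8, 0.3]
grip_width: 0.0448
grip_force: 0.0
```

Run:
```python
from plan import *
info()
s=manip.state()
p=np.array(s["tcp_pos"]);ps=-4.5
g=np.radians(ps);X=np.array([np.cos(g),np.sin(g),0]);Y=np.array([-np.sin(g),np.cos(g),0])
# lift: latch 0..0.24 over 8 rows, about pin (y+145,z-44)
out=[]
for k in range(1,6):
    a=.22*k/5;y0,z0=-145,44
    y=y0*np.cos(a)+z0*np.sin(a);z=z0*np.cos(a)-y0*np.sin(a)
    out.append((p+Y*(y-y0)/1e3+[0,0,(z-z0)/1e3],175.5))
rows(out)
```

```text
4.125 [0.5429 0.1505 0.186 ] yaw 175.59 zax [-0. -0. -1.] F [-1.1 -0.8  0.3] w 0.0448 gf 0.0
[[-0.003,0,-0.008,0,0,0.001],[-0.003,0,-0.008,0,0,0],[-0.003,0,-0.007,0,0,0],[-0.003,0,-0.008,0,0,0],[-0.004,0,-0.007,0,0,0]]
```

Call:
play_rows --pt "0 0 0 0 0 0" --pt "0 0 0 0 0 0" --pt "0 0 0 0 0 0" --pt "0 0 0 0 0 0" --pt "0 0 0 0 0 0" --gripper 0

```text
t: 4.75
tcp_pos: [0.5423, 0.1504, 0.1859]
eef_rot: [-0.001, -0.679, 0.734, 0.0]
wrist_force: [-3.4, 0.8, 1.5]
grip_width: 0.0213
grip_force: 30.0
```

Gripped at 21 mm. Lifting.

Call:
play_rows --pt "-0.003 0 -0.008 0 0 0" --pt "-0.003 0 -0.008 0 0 0" --pt "-0.003 0 -0.007 0 0 0" --pt "-0.003 0 -0.008 0 0 0" --pt "-0.004 0 -0.007 0 0 0"

```text
t: 5.38
tcp_pos: [0.5431, 0.1632, 0.2164]
eef_rot: [-0.001, -0.679, 0.734, 0.0]
wrist_force: [-4.6, -0.4, -2.3]
grip_width: 0.0215
grip_force: 30.0
```

Run:
```python
from plan import *
info()
s=manip.state()
f=manip.grab_frame("side");l=manip.landmark_of("side","grinder_knob");print([(x["position"],x["score"]) for x in l[:1]])
cv2.imwrite("pics/s3.png",cv2.resize(f["image"][180:400,230:430,::-1],None,fx=2.7,fy=2.7))
p=np.array([.5425,.1504,.186]);g=np.radians(-4.5)
X=np.array([np.cos(g),np.sin(g),0]);Y=np.array([-np.sin(g),np.cos(g),0])
H=p+X*.016+Y*.190;p=np.array(s["tcp_pos"])
n=15;out=[]
for k in range(1,n+1):
    t=1.0*k/n
    q=H+R.from_euler("z",-t).apply(p-H);out.append((q,175.5-np.degrees(t)))
rows(out)
```

```text
5.375 [0.5431 0.1632 0.2164] yaw 175.58 zax [-0.002 -0.001 -1.   ] F [-4.6 -0.4 -2.3] w 0.0215 gf 29.999552846420556
[([256.5, 325.8], 0.8)]
[[-0.002,0.015,0,0.001,0,0.022],[-0.001,0.014,0,0,0,0.021],[-0.002,0.015,0,0,0,0.021],[-0.002,0.015,0,0,0,0.021],[-0.002,0.015,0,0,0,0.022]]
[[-0.002,0.014,0,0,0,0.021],[-0.002,0.015,0,0,0,0.021],[-0.002,0.015,0,0,0,0.021],[-0.002,0.014,0,0,0,0.022],[-0.001,0.015,0,0,0,0.021]]
[[-0.002,0.015,0,0,0,0.021],[-0.002,0.014,0,0,0,0.021],[-0.002,0.015,0,0,0,0.021],[-0.002,0.015,0,0,0,0.022],[-0.002,0.015,0,0,0,0.021]]
```

View pics/s3.png

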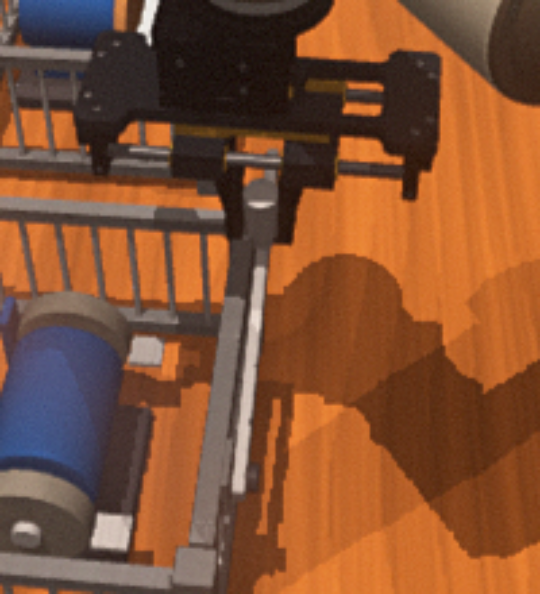

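The crop shows the knob held between the fingers at (262, 195) and the bar raised at its catch end, with the gate still shut. Swinging.

Call:
play_rows --pt "-0.002 0.015 0 0 0 0.022" --pt "-0.001 0.014 0 0 0 0.021" --pt "-0.002 0.015 0 0 0 0.021" --pt "-0.002 0.015 0 0 0 0.021" --pt "-0.002 0.015 0 0 0 0.022"

```text
t: 6.1
tcp_pos: [0.4878, 0.1816, 0.2174]
eef_rot: [-0.0, -0.546, 0.838, -0.001]
wrist_force: [-1.8, -5.9, -0.1]
grip_width: 0.0208
grip_force: 30.0
```

Forces are small, so I'll continue.

Call:
play_rows --pt "-0.002 0.014 0 0 0 0.021" --pt "-0.002 0.015 0 0 0 0.021" --pt "-0.002 0.015 0 0 0 0.021" --pt "-0.002 0.014 0 0 0 0.022" --pt "-0.001 0.015 0 0 0 0.021"

```text
t: 6.72
tcp_pos: [0.4402, 0.2169, 0.2169]
eef_rot: [-0.003, -0.399, 0.917, -0.002]
wrist_force: [-5.9, -6.8, 1.0]
grip_width: 0.0212
grip_force: 30.0
```

Call:
play_rows --pt "-0.002 0.015 0 0 0 0.021" --pt "-0.002 0.014 0 0 0 0.021" --pt "-0.002 0.015 0 0 0 0.021" --pt "-0.002 0.015 0 0 0 0.022" --pt "-0.002 0.015 0 0 0 0.021"

```text
t: 7.35
tcp_pos: [0.4069, 0.2665, 0.2164]
eef_rot: [-0.005, -0.242, 0.97, -0.003]
wrist_force: [-12.3, -8.0, 4.7]
grip_width: 0.0212
grip_force: 30.0
```

Run:
```python
from plan import *
info()
f=manip.grab_frame("side");l=manip.landmark_of("side","grinder_knob");print([(x["position"],x["score"],atz(*ray(f,x["position"]),.214)) for x in l[:1]])
cv2.imwrite("pics/s4.png",f["image"][:,:,::-1])
```

```text
7.35 [0.4069 0.2665 0.2164] yaw 117.96 zax [-0.008 -0.007 -1.   ] F [-12.3  -8.    4.7] w 0.0212 gf 29.986132922967954
[([312.9, 421.4], 0.95, array([0.40497943, 0.26445964, 0.214     ]))]
```

View pics/s4.png

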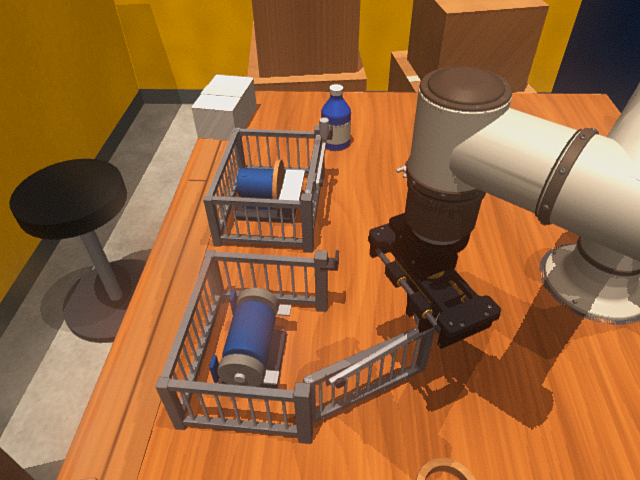

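The gate now stands open about 57°, with the knob held at (425, 320) and the sander's guard untouched. Next I'll lower the bar along the reverse arc, then release.

Call:
play_rows --pt "0.004 0 0.007 0 0 0" --pt "0.003 0 0.008 0 0 0" --pt "0.003 0 0.007 0 0 0" --pt "0.003 0 0.008 0 0 0" --pt "0.003 0 0.008 0 0 0"

```text
t: 8.07
tcp_pos: [0.3981, 0.2628, 0.1867]
eef_rot: [-0.001, -0.243, 0.97, -0.0]
wrist_force: [-6.1, -5.2, 2.7]
grip_width: 0.0211
grip_force: 30.0
```

Call:
play_rows --pt "0 0 0 0 0 0" --pt "0 0 0 0 0 0" --pt "0 0 0 0 0 0" --pt "0 0 0 0 0 0" --pt "0 0 0 0 0 0" --gripper 0.6

```text
t: 8.7
tcp_pos: [0.3993, 0.2637, 0.1861]
eef_rot: [0.0, -0.243, 0.97, 0.0]
wrist_force: [-0.8, 0.4, -0.3]
grip_width: 0.0513
grip_force: 0.0
```

Call:
play_rows --pt "0 0 0 0 0 0" --pt "0 0 0 0 0 0" --pt "0 0 0 0 0 0" --pt "0 0 0 0 0 0" --pt "0 0 0 0 0 0" --gripper 0.6

```text
t: 9.32
tcp_pos: [0.3991, 0.2635, 0.186]
eef_rot: [0.0, -0.243, 0.97, 0.0]
wrist_force: [-0.0, 0.6, -0.1]
grip_width: 0.0519
grip_force: 0.0
```

Released with no force on the wrist. Retreating straight up.

Call:
play_rows --pt "0 0 -0.03 0 0 0" --pt "0 0 -0.03 0 0 0" --pt "0 0 -0.04 0 0 0" --pt "0 0 -0.04 0 0 0" --pt "0 0 0 0 0 0"

```text
t: 9.95
tcp_pos: [0.4, 0.2644, 0.3006]
eef_rot: [0.003, -0.243, 0.97, 0.002]
wrist_force: [0.2, 0.1, -1.1]
grip_width: 0.0524
grip_force: 0.0
```

Run:
```python
from plan import *
info()
Rr=[]
for c in ["side","scene"]:
    f=manip.grab_frame(c);l=manip.landmark_of(c,"grinder_knob")
    for x in l[:1]:
        Rr.append(ray(f,x["position"]));print(c,x["position"],x["score"],atz(*Rr[-1],.184))
    if c=="side": cv2.imwrite("pics/s5.png",f["image"][:,:,::-1])
```

```text
9.95 [0.4    0.2644 0.3006] yaw 118.18 zax [ 0.004  0.004 -1.   ] F [ 0.2  0.1 -1.1] w 0.0524 gf 0.0
side [324.5, 425.2] 0.56 [0.39543481 0.26197457 0.184     ]
scene [135.6, 322.9] 0.79 [0.38815404 0.26439973 0.184     ]
```

View pics/s5.png

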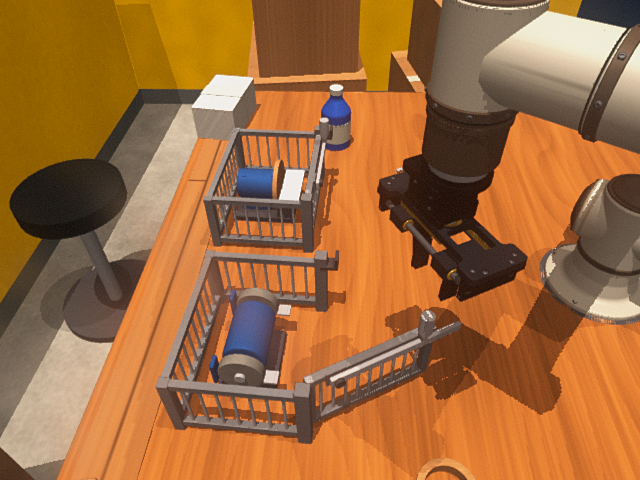

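The gate stands open about 57°, with the bar level along its top and the knob free at (428, 322). The gripper is clear above it and the sander's gate is shut. Handing in.

```bash
python3 -c "
from bench import manip
print(manip.close_job())"
```

```text
the job is handed in; nothing more can be done
None
```

The job is handed in at about 10 s of the 38 s limit (no verdict was returned): the grinder's gate stands open about 57° with its latch bar back down level, the gripper is clear, and the sander's guard was not touched.

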